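# True the swing fence of a slab-trimming board with a square

### The arm

A 6-joint arm with a two-finger parallel gripper is mounted at the origin on a cart in front of the work surface, level with it; the furniture and walls round the work are solid. World frame = base frame: x ahead of the robot, y to its left, z up, the work surface at z = 0. Lengths are in m, angles in rad, forces in N, time in s.
With the tool pointing down it reaches from about 0.35 to 0.85 m from the base axis. Payload 8.1 kg.
Tool frame: the origin (TCP) lies midway between the tips of the shut fingers; the grasp point (between the pads) lies 19 mm behind it; z points along the fingers, y is the line along which they close (so a half turn about z gives the same grasp; the last joint's range is limited). The gripper opens to 93 mm and grips with 3 to 60 N. Pads are 15 mm wide; open, the fingers measure 128 mm over their backs; the gripper's body (75 mm by 188 mm) begins 65 mm behind the grasp point.
Start: joints at [-1.36, 0.13, 1.488, -0, 1.523, -0.085], TCP at [0.175, -0.574, 0.219] pointing down, gripper open.
Joint ranges: [-2.96, 2.96], [-0.89, 2.26], [0.02, 2.5], [-1.34, 4.48], [0, 2.73], [-2.66, 2.66]. Speed limits (rad/s): [2.39, 2.39, 2.79, 3.14, 3.14, 3.14].

### API

Orientations are given as a 3x3 rotation matrix whose columns are the frame's x, y, z axes.
In Python, from plant import get_obs, read_camera, calibration, close_job gives the robot as it stands.
- The arm moves only by the shell command python3 -m crank 'ROWS' [FORCE]. ROWS is JSON, a list that holds one entry, the list of rows, each a list of 7 numbers: the shift along the world's x, y, z in mm, then the turn, a rotation vector about the world's x, y, z in rad, then the closure in counts, from 0 (fully open) to 255 (shut). In form: [[[dx, dy, dz, rx, ry, rz, fingers], ...]]. A call has 1 to 20 rows; each row shifts and turns the commanded pose from where the row before left it; what a row does not reach is not made up. A row lasts 1/8 s, in which the tool goes at most 62.5 mm and 10.7 degrees, less where a joint would pass 70% of its speed; a pose out of reach is approached as far as the arm can. A call with a gripper value outside its range is refused whole. The fingers move at their own pace and stop on an object; FORCE is the grip in N (left out, the last holds). Time passes only in rows, so rows that do not move let the fingers close. It gives the time, the measured TCP pose, the force, the opening and the grip force at its end, in the units of the state.
- get_obs(): the state, without advancing time (a new reading comes with each control period).
- read_camera(name): name is "side" or "top"; returns (picture, depth): 400x640x3 uint8, red, green, blue; 400x640 float32, m along the optical axis (not along the pixel's ray), 0 where there is no reading.
- calibration(name): a dict with "camera_matrix" (3x3 intrinsics, pixels), "eye" and "rotation" of the camera in the world. Camera axes: x right, y down, z forward; pixel columns grow to the right and rows downward; lengths in m; the calibration is good to about 2 mm. A picture is of the moment at which its call begins. calibration takes no time and is no camera call.
- close_job(): hands the job in; it is judged then, once.
The state is a dict: "time_s": time; "q": joint angles; "joint_vel": joint speeds; "joint_torque": joint torques, N m; "eef_pos": TCP position; "tool_rot": TCP orientation; "contact_force": force on the tool from outside, world axes, zero at the start; "ft_torque": the same for the moment, N m; "grip_width": finger opening in m; "grip_force": force on a finger pad.
Only numpy, scipy, OpenCV 4.12 (cv2) and the standard library are available. Lean on these libraries where they do the work, as an engineer would, in place of code of your own. Each camera call takes 0.05 s, during which the arm holds its last target. There are 200 camera calls.

### The job

Before slabs can be trimmed on this board its swing fence has to stand square again. Take the braced wooden square off the table easel, press it flat on the board into the corner until its two legs sit flush against both fences with no gap, which brings the stiff swing fence to a right angle. Then lay the square back flat on the easel's sloping panel, leaving the fence square and the things around undisturbed.

Things in the scene. Friction and masses are not known exactly. Their poses are not given: they have to be found in the camera images.
- square: Braced wooden square, 0.28 kg: two equal legs at a right angle, 150 mm long outside, 28 wide, 14 thick. Origin: outer corner (heel) on the underside, heel nicked off by 6 mm; x and y along the legs' outer edges, which are the checking faces; z out of the upper side. It starts flat on the easel panel, y leg along the ledge, x leg up the slope; centre of mass near local (51, 51).
- square_grip (a point): Grip point, local (55, 55, 30) mm of the square: middle of its raised diagonal brace. The brace is 24 mm wide along the diagonal (1,1), 118 mm long along (1,-1), and lies on top of the legs, from 14 to 40 mm above the underside; below it the triangle between the legs is open.
- leg_x_near (a point): Point on the outer edge of the square's x leg, local (20, 0, 7) mm.
- leg_x_end (a point): Outer edge of the square's x leg at its free end, local (150, 0, 7) mm.
- leg_y_near (a point): Point on the outer edge of the square's y leg, local (0, 20, 7) mm.
- leg_y_end (a point): Outer edge of the square's y leg at its free end, local (0, 150, 7) mm.
- trim_board: Slab-trimming board, fixed to the table: plywood 260 x 255 mm, top 12 mm above the table, origin under its centre. It carries the fixed fence and the swing fence; the corner between them lies at the board's own -x, -y, which is away from the robot and to its right. All faces rub with a friction coefficient of about 0.6 (0.45 to 0.75).
- fixed_fence: Fixed fence, wood, 22 mm wide, 32 high. Origin: inside corner of the two fence faces, on the board's top. x runs along its face away from the corner (face from -28 to 208 mm), y from the face out over the board, z up. When the square is home (underside on the board, x leg along this fence, y leg along the swing fence) the square's frame coincides with this one.
- swing_angle (a joint): Angle of the swing fence, rad: 0 = square to the fixed fence, negative = leaning in over the board, positive = opened too far. It starts leaning in by 0.08 to 0.20. Pivot at (-11, 17) mm in the frame of fixed_fence. Stiff: 0.4 N m of friction, so about 3 N at the end of the square's leg moves it, and it stays where it is left.
- easel: Small table easel of light wood, fixed to the table; origin at the middle of its footprint, on the table.
- easel_panel: Sloping plywood panel of the easel, 240 mm wide, 190 up the slope, tilted 35 degrees, facing the robot. Origin: middle of its lower edge on the upper face, 34 mm above the table; x up the slope, y to the left along the ledge, z square out of the panel. The ledge on the lower edge (x -12 to 0) stands 17 mm proud and keeps things from sliding off.
- bud_vase: Bystander: white bisque bud vase, 70 mm diameter, 112 mm high, origin under its foot; leave it alone.
- bisque_cup: Bystander: white bisque cup, 67 mm diameter, 64 mm high, origin under its foot; leave it alone.
- tile_stock: Bystander: glazed test tile, 68 x 45 x 10 mm, lying flat, origin under its centre; leave it alone.
- swing_bar: Wooden bar of the swing fence, 183 mm long, 22 wide, 33 high. Origin: on the pivot axis, at the board's top; y along the bar away from the corner, z up; its inner face is at x = +11 mm, over the board's side. A bolt head at the pivot (40 mm above the board), a black star knob at the far end (50 mm). A flat metal strap under the far end is 1.5 mm high and clear of the square.

How it is judged:
On the way, in this order (a step that is already met when the one before it is completed fails the run):
1. the square is lifted off the easel (z of square_grip in the frame of easel_panel above 0.06 m), for 0.1 s.
2. the square, flat on the board, is pressed against both fences with no gap over 2 mm at either end of either leg (y of each of leg_x_near, leg_x_end in the frame of fixed_fence below 0.002 m and x of leg_y_near in the frame of swing_bar between 0.008 and 0.013 m and x of leg_y_end in the frame of swing_bar between 0.008 and 0.013 m and x of leg_x_end in the frame of fixed_fence above 0.1 m and z of square in the frame of fixed_fence below 0.006 m and angle between square's own z axis and vertical below 0.0698132 rad and contact force between square and fixed_fence above 0.5 N and contact force between square and swing_bar above 0.5 N), for 0.25 s.
At the end, for the whole second after the job is handed in: The swing fence stands within 1 degree of square; the square is released and at rest, lying flat (within 5 degrees, brace up) on the easel's sloping panel (z of square in the frame of easel_panel between -0.004 and 0.006 m and x of square_grip in the frame of easel_panel between 0.035 and 0.15 m and y of square_grip in the frame of easel_panel between -0.09 and 0.09 m and angle between square's own z axis and vertical between 0.506145 and 0.715585 rad and angle between the z axis of square and the z axis of easel_panel, either way round below 0.0872665 rad and contact force between square and easel_panel above 0.3 N and value of joint swing_angle between -0.0175 and 0.0175 rad and linear speed of square below 0.01 m/s); the robot touches nothing.
It fails at once if a bystander (vase, cup or tile) is moved more than 15 mm (distance of any of bud_vase, bisque_cup, tile_stock from where it was at the start of the episode above 0.015 m).
It also fails if it takes over 70 s, if anything falls off the work surface, if the arm or the gripper's body presses on something with over 40 N, if the wrist force passes 120 N, or if a joint passes its speed limit or range.

## Working session

There is one attempt and no reset: what is moved stays moved. The work goes in short steps, Python scripts to look and compute and a shell command to move; the robot and the scene stay as the last step left them, time stands still between calls to the robot, and variables do not carry over. Pictures are saved under pics/ and viewed, at most 10 in all, crops included, and the job is handed in when it is done.

```bash
ls; mkdir -p pics
python3 - <<'E'
from plant import *
import cv2,numpy as np
for n in("top","side"):
    p,d=read_camera(n);cv2.imwrite(f"pics/{n}0.png",p[:,:,::-1]);np.savez(f"pics/{n}0.npz",p=p,d=d)
    c=calibration(n);print(n,c)
o=get_obs();print(o)
E
```

```text
pics
top {'camera_matrix': array([[493.98771706,   0.        , 327.78505019],
       [  0.        , 493.98771706, 196.24090544],
       [  0.        ,   0.        ,   1.        ]]), 'eye': array([0.34574062, 0.09723134, 1.37710326]), 'rotation': array([[ 0.00498929, -0.98206986,  0.18845131],
       [-0.99997814, -0.00571773, -0.00332199],
       [ 0.00433994, -0.18843062, -0.98207692]])}
side {'camera_matrix': array([[363.39730412,   0.        , 324.36240602],
       [  0.        , 363.39730412, 199.63546932],
       [  0.        ,   0.        ,   1.        ]]), 'eye': array([0.25325061, 0.74367066, 0.73679499]), 'rotation': array([[-0.87966205, -0.30884488,  0.36167599],
       [-0.47553132,  0.58400992, -0.65787717],
       [-0.00804037, -0.75069784, -0.66059678]])}
{'time_s': 0.1, 'q': array([-1.36041251e+00,  1.31071235e-01,  1.48915165e+00, -1.14257403e-05,
        1.52296630e+00, -8.53834587e-02]), 'joint_vel': array([ 0.00233778, -0.00179213, -0.00405162,  0.00011781,  0.00098044,
       -0.0007325 ]), 'joint_torque': array([ 1.17675743e-03, -5.61340034e+01, -4.93095803e+01,  7.70591106e-02,
        2.91394506e-02, -3.22341850e-05]), 'eef_pos': array([ 0.17480796, -0.57345626,  0.21771122]), 'tool_rot': array([[ 9.56578641e-01,  2.91474157e-01, -3.44572821e-04],
       [ 2.91474334e-01, -9.56577379e-01,  1.55894451e-03],
       [ 1.24781470e-04, -1.59168715e-03, -9.99998725e-01]]), 'contact_force': array([-0.87087099, -0.66159772,  0.34249065]), 'ft_torque': array([-0.00979688, -0.01589952, -0.01414193]), 'grip_force': 0.0, 'grip_width': 0.09306416253652187}
```

View pics/top0.png

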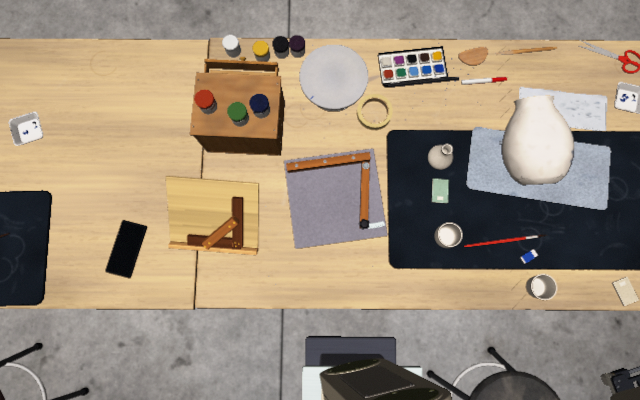

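View pics/side0.png

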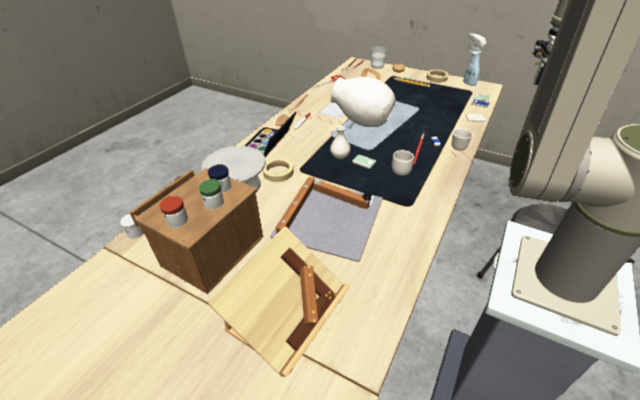

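```bash
cat > h.py <<'E'
import numpy as np,cv2
from plant import *
def ray(n,u,v):
    c=calibration(n);K=c["camera_matrix"];R=c["rotation"]
    u=np.asarray(u,float);v=np.asarray(v,float)
    return c["eye"],np.stack([(u-K[0,2])/K[0,0],(v-K[1,2])/K[1,1],np.ones_like(u)],-1)@R.T
def onplane(n,u,v,z):
    e,r=ray(n,u,v);return e+r*((z-e[2])/r[...,2])[...,None]
def cloud(n,d):
    v,u=np.mgrid[0:400,0:640];e,r=ray(n,u,v);return e+r*d[...,None]
E
python3 - <<'E'
from h import *
p=np.load("pics/top0.npz")["p"];d=np.load("pics/top0.npz")["d"]
c=cv2.resize(p[140:270,155:395],None,fx=3.3,fy=3.3,interpolation=cv2.INTER_CUBIC);cv2.imwrite("pics/c1.png",c[:,:,::-1])
X=cloud("top",d)
for u,v in[(180,195),(200,195),(220,190),(190,225),(300,220),(340,200),(340,235)]:print(u,v,X[v,u].round(4))
hsv=cv2.cvtColor(p,cv2.COLOR_RGB2HSV)
for u,v in[(180,195),(240,215),(225,235),(330,160),(364,200),(200,249),(200,240),(335,210)]:print(u,v,hsv[v,u],X[v,u].round(3))
E
```

```text
180 195 [0.5889 0.477  0.1156]
200 195 [0.5886 0.4243 0.1184]
220 190 [0.6007 0.3716 0.1253]
190 225 [0.5173 0.4607 0.0641]
300 220 [0.5397 0.1697 0.0129]
340 200 [0.5974 0.0582 0.0108]
340 235 [0.4984 0.0582 0.0129]
180 195 [ 20 114 221] [0.589 0.477 0.116]
240 215 [ 11 188  92] [0.539 0.321 0.107]
225 235 [ 17 138 148] [0.492 0.368 0.053]
330 160 [ 13 185 172] [0.705 0.087 0.042]
364 200 [ 13 185 181] [ 0.592 -0.007  0.042]
200 249 [ 17 141 228] [0.455 0.435 0.048]
200 240 [ 10 184  94] [0.478 0.433 0.062]
335 210 [136  19 151] [0.568 0.072 0.015]
```

View pics/c1.png

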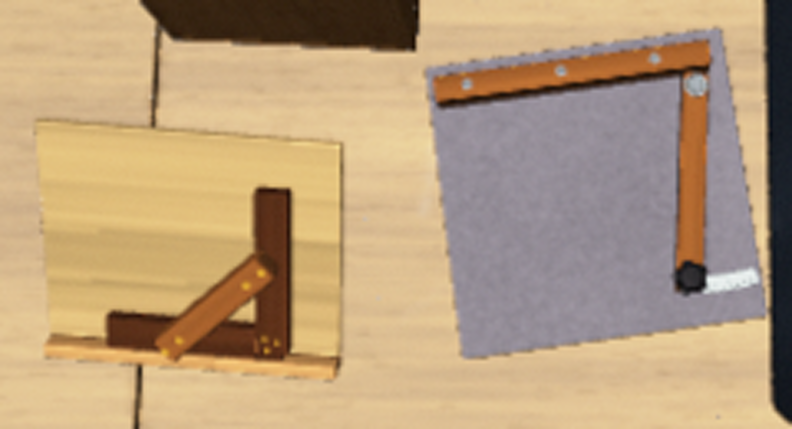

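```bash
cat > meas.py <<'E'
from h import *
a=np.load("pics/top0.npz");p,d=a["p"],a["d"]
hsv=cv2.cvtColor(p,cv2.COLOR_RGB2HSV).astype(int);H,S,V=[hsv[...,i] for i in range(3)]
X=cloud("top",d);v,u=np.mgrid[0:400,0:640]
# panel plane
m=(u>172)&(u<228)&(v>182)&(v<228)&(H>16)&(S<150)&(V>150);P=X[m]
c=P.mean(0);n=np.linalg.svd(P-c)[2][2];n*=np.sign(n[2])
k=abs((P-c)@n)<.004;P=P[k];c=P.mean(0);n=np.linalg.svd(P-c)[2][2];n*=np.sign(n[2])
print("n",n.round(4),"tilt",np.degrees(np.arccos(n[2])),"az",np.degrees(np.arctan2(n[1],n[0])),len(P))
az=np.arctan2(-n[1],-n[0]);t=np.radians(35);nn=np.array([-np.sin(t)*np.cos(az),-np.sin(t)*np.sin(az),np.cos(t)])
ex=np.array([np.cos(t)*np.cos(az),np.cos(t)*np.sin(az),np.sin(t)]);ey=np.cross(nn,ex)
def pl(uu,vv,h):
    e,r=ray("top",uu,vv);return e+r*(((c+h*nn-e)@nn)/(r@nn))[:,None]
brown=(u>180)&(u<245)&(v>190)&(v<252)&(H<16)&(S>165)
def rect(m,h):
    m=cv2.morphologyEx(m.astype(np.uint8),cv2.MORPH_OPEN,np.ones((2,2)))
    num,l,st,_=cv2.connectedComponentsWithStats(m);l=l==1+st[1:,4].argmax()
    vv,uu=np.nonzero(l);Q=pl(uu,vv,h)-c
    R=cv2.minAreaRect(np.stack([Q@ex,Q@ey],1).astype(np.float32)*1000)
    return R,c+h*nn+ex*R[0][0]/1e3+ey*R[0][1]/1e3,len(vv)
print("brace",rect(brown&(V>115),.040))
dark=brown&(V<=115);print("legs",rect(dark&(u<232)|dark&(v>228)&0>0,.014),rect(dark&(u>=232),.014))
print("ex",ex,"ey",ey,"c",c)
# fences
z=.044
f=(u>280)&(u<380)&(v>145)&(v<235)&(H>8)&(H<18)&(S>150)&(V>120)
for nm,mm in(("fixed",f&(v<166)&(u<358)),("swing",f&(v>172))):
    vv,uu=np.nonzero(mm);Q=onplane("top",uu,vv,z if nm=="fixed" else .045)
    R=cv2.minAreaRect((Q[:,:2]*1000).astype(np.float32))
    l=cv2.fitLine((Q[:,:2]*1000).astype(np.float32),cv2.DIST_HUBER,0,.01,.01).ravel()
    print(nm,len(vv),R,l,np.degrees(np.arctan2(l[1],l[0])))
E
python3 meas.py
```

```text
n [-0.8874  0.004   0.461 ] tilt 62.54778761627675 az 179.74044884327924 173
brace (((-64.64246368408203, -54.76866149902344), (25.603038787841797, 115.06222534179688), 41.54589080810547), array([0.48931823, 0.3729511 , 0.09639773]), 344)
legs (((-100.1367416381836, 10.420211791992188), (50.392398834228516, 31.66930389404297), 84.03253936767578), array([0.47545146, 0.43820346, 0.0547411 ]), 170) (((-48.1915283203125, -98.40843200683594), (26.749547958374023, 152.0927734375), 86.57351684570312), array([0.51750906, 0.32918317, 0.08453565]), 478)
ex [ 0.81914364 -0.00371076  0.57357644] ey [ 4.53000677e-03  9.99989739e-01 -4.33680869e-19] c [0.56546062 0.42737539 0.10070904]
fixed 388 ((699.1580200195312, 108.15923309326172), (20.240062713623047, 197.59426879882812), 8.305521965026855) [ 1.04089871e-01 -9.94567871e-01  7.00852600e+02  1.05833496e+02] -84.02526
swing 352 ((601.7915649414062, -7.523298263549805), (20.655780792236328, 132.32733154296875), 87.9161148071289) [ 9.9919939e-01 -4.0007059e-02  6.0364545e+02 -7.7499070e+00] -2.2928474
```

```bash
python3 - <<'E'
s=open("meas.py").read()
a=s.index("m=(u>172)");b=s.index('print("n"')
s=s[:a]+'''m=(u>174)&(u<226)&(v>184)&(v<230)&(d>0);m&=~((u>195)&(v>215));P=X[m]
for _ in range(5):
    c=np.median(P,0) if _==0 else P.mean(0);n=np.linalg.svd(P-P.mean(0),full_matrices=False)[2][2];n*=np.sign(n[2]);c=P.mean(0)
    r=(P-c)@n;P=P[abs(r)<max(.004,1.5*r.std())]
print("res",r.std())
'''+s[b:]
s=s.replace('# fences','''mm=brown|0;vv,uu=np.nonzero(mm)
yaw=np.radians(ROT)
''').replace("yaw=np.radians(ROT)\n","")
open("meas.py","w").write(s)
E
python3 meas.py
```

```text
res 0.0018680853025647445
n [-0.5776  0.0415  0.8153] tilt 35.384087317116176 az 175.887716073218 1695
brace (((-63.607749938964844, -66.42025756835938), (25.3974552154541, 116.52843475341797), 45.05880355834961), array([0.48901878, 0.37250207, 0.0987228 ]), 344)
legs (((-104.0362777709961, -1.7051448822021484), (50.90739440917969, 31.922855377197266), 87.14173889160156), array([0.47550233, 0.43835601, 0.054236  ]), 170) (((-44.01251220703125, -108.36351013183594), (26.860591888427734, 151.95034790039062), 89.71714782714844), array([0.51689573, 0.32844631, 0.08866421]), 478)
ex [ 0.81704308 -0.05874245  0.57357644] ey [0.07171129 0.99742543 0.        ] c [0.56863613 0.43336958 0.10244062]
fixed 388 ((699.1580200195312, 108.15923309326172), (20.240062713623047, 197.59426879882812), 8.305521965026855) [ 1.04089871e-01 -9.94567871e-01  7.00852600e+02  1.05833496e+02] -84.02526
swing 352 ((601.7915649414062, -7.523298263549805), (20.655780792236328, 132.32733154296875), 87.9161148071289) [ 9.9919939e-01 -4.0007059e-02  6.0364545e+02 -7.7499070e+00] -2.2928474
```

```bash
cat >> meas.py <<'E'
print("----")
def line(Q):
    Q=(Q[:,:2]*1000).astype(np.float32)
    for _ in range(3):
        l=cv2.fitLine(Q,cv2.DIST_L1,0,.01,.01).ravel();r=(Q-l[2:])@[-l[1],l[0]];Q=Q[abs(r)<2.5]
    return l.round(3),np.degrees(np.arctan2(l[1],l[0])).round(2),len(Q)
F=f&(v<172)
us=np.arange(290,354)
for nm,fn in(("far",np.min),("near",np.max)):
    vs=np.array([fn(np.nonzero(F[:,x])[0]) for x in us])+(-.5 if nm=="far" else .5);print(nm,line(onplane("top",us,vs,.044)))
for nm,fn in(("swL",np.min),("swR",np.max)):
    vs=np.arange(176,214);w=np.array([fn(np.nonzero(f[y])[0]) for y in vs])+(-.5 if nm=="swL" else .5);print(nm,line(onplane("top",w,vs,.045)))
B=((H>110)&(H<160)&(u>275)&(u<392)&(v>140)&(v<255))
us=np.arange(300,380);vs=np.array([np.nonzero(B[:,x])[0].max() for x in us])+.5;print("board near",line(onplane("top",us,vs,.012)))
vs=np.arange(175,240);w=np.array([np.nonzero(B[y])[0].min() for y in vs])-.5;print("board left",line(onplane("top",w,vs,.012)))
y=np.sqrt(.5)*(ex+ey);R=np.stack([np.cross(y,-nn),y,-nn],1)
T=rect(brown&(V>115),.040)[1];tcp=T-.023*nn
o=get_obs();from scipy.spatial.transform import Rotation as Ro
print("tcp",tcp,"shift",(tcp-o["eef_pos"])*1e3,"n",nn)
Y=Ro.from_euler("z",3*np.pi/4-np.arctan2(o["tool_rot"][1,0],o["tool_rot"][0,0])+az*0).as_matrix()@o["tool_rot"]
for nm,A in(("total",R@o["tool_rot"].T),):print(nm,Ro.from_matrix(A).as_rotvec())
E
python3 meas.py | sed -n '/----/,$p'
```

```text
----
far (array([ 1.44000e-01, -9.90000e-01,  7.16502e+02,  5.96770e+01],
      dtype=float32), np.float32(-81.69), 62)
near (array([ 1.44000e-01, -9.90000e-01,  6.79704e+02,  1.70784e+02],
      dtype=float32), np.float32(-81.72), 64)
swL (array([ 1.00000e+00, -7.00000e-03,  6.02309e+02,  2.86600e+00],
      dtype=float32), np.float32(-0.43), 34)
swR (array([ 9.99000e-01, -4.70000e-02,  5.75878e+02, -1.65430e+01],
      dtype=float32), np.float32(-2.68), 38)
board near (array([ 1.47000e-01, -9.89000e-01,  4.84377e+02,  3.69940e+01],
      dtype=float32), np.float32(-81.56), 80)
board left (array([9.89000e-01, 1.46000e-01, 4.88391e+02, 1.84366e+02], dtype=float32), np.float32(8.37), 65)
tcp [0.50217708 0.37155604 0.0798823 ] shift [ 327.36912009  945.01230384 -137.82891547] n [-0.57209972  0.04113191  0.81915204]
total [-0.63181158 -0.35037813  1.91719854]
```

```bash
python3 -m crank '[[[0,0,45,0,0,0.1,110],[0,0,45,0,0,0.142,110],[0,0,40,0,0,0.142,110],[35,39,0,0,0,0.142,110],[35,39,0,0,0,0.142,110],[35,39,0,0,0,0.142,110],[35,39,0,0,0,0.142,110],[35,39,0,0,0,0.142,110],[35,39,0,0,0,0.142,110],[35,39,0,0,0,0.142,110],[12,60,0,0,0,0.142,110],[12,60,0,0,0,0.142,110],[12,60,0,0,0,0.142,110],[12,60,0,0,0,0.142,110],[12,60,0,0,0,0.042,110]]]' 30 && python3 -m crank '[[[-7,54,0,0,0,0,110],[-7,54,0,0,0,0,110],[-7,54,0,-0.007,-0.1,0,110],[-7,54,0,-0.007,-0.1,0,110],[-7,54,0,-0.007,-0.1,0,110],[-7,54,-20,-0.007,-0.1,0,110],[0,50,-30,-0.007,-0.1,0,110],[0,0,0,-0.008,-0.109,0,110],[0,0,0,0,0,0,110]]]'
cat > tgt.py <<'E'
from h import *
from scipy.spatial.transform import Rotation as Ro
import sys
# usage: tgt.py easel|board x y z
o=get_obs();s=np.sqrt(.5)
if sys.argv[1]=="easel":
    ex=np.array([.81704,-.05874,.57358]);ey=np.array([.07171,.99743,0])
else:
    a=np.radians(98.35);ex=np.array([np.cos(a),np.sin(a),0]);ey=np.array([-np.sin(a),np.cos(a),0])
n=np.cross(ex,ey);y=s*(ex+ey);R=np.stack([np.cross(y,-n),y,-n],1)
print("shift",(np.array(sys.argv[2:5],float)-o["eef_pos"]*1e3).round(1),"rot",Ro.from_matrix(R@o["tool_rot"].T).as_rotvec().round(4))
print("q",o["q"].round(2),"w",o["grip_width"],"t",o["time_s"],"F",o["contact_force"].round(1))
E
python3 tgt.py easel 445 375.7 162
```

```text
time_s: 1.98
eef_pos: [0.4798, 0.001, 0.3483]
tool_rot: [[-0.656, 0.755, -0.0], [0.755, 0.656, -0.0], [0.0, -0.0, -1.0]]
contact_force: [1.4, -0.6, -0.3]
grip_width: 0.0526
grip_force: 0.0
time_s: 3.1
eef_pos: [0.4357, 0.3733, 0.2958]
tool_rot: [[-0.531, 0.628, 0.569], [0.744, 0.667, -0.041], [-0.406, 0.402, -0.821]]
contact_force: [-0.6, 0.0, 0.9]
grip_width: 0.0528
grip_force: 0.0
shift [   9.3    2.4 -133.8] rot [ 0.0028 -0.0034 -0.0035]
q [ 0.94 -0.3   1.88 -0.53  1.26  0.31] w 0.052826344691915175 t 3.1 F [-0.6  0.   0.9]
```

```bash
python3 -m crank '[[[3,1,-45,0.003,-0.003,-0.003,110],[3,1,-45,0,0,0,110],[3,0,-44,0,0,0,110],[18,-1,-26,0,0,0,110],[18,-1,-26,0,0,0,110],[0,0,0,0,0,0,110],[0,0,0,0,0,0,110]]]' ; python3 tgt.py easel 502.2 371.6 79.9
python3 - <<'E'
from h import *
p,d=read_camera("side");c=cv2.resize(p[210:390,200:420],None,fx=3,fy=3,interpolation=cv2.INTER_CUBIC);cv2.imwrite("pics/s1.png",c[:,:,::-1])
E
```

```text
time_s: 3.98
eef_pos: [0.4839, 0.373, 0.1144]
tool_rot: [[-0.522, 0.631, 0.575], [0.752, 0.658, -0.04], [-0.403, 0.411, -0.818]]
contact_force: [-0.1, 0.2, 0.5]
grip_width: 0.0528
grip_force: 0.0
shift [ 18.3  -1.4 -34.5] rot [-0.0055  0.0032  0.0051]
q [ 0.86 -0.06  2.01 -0.63  0.9   0.48] w 0.05284672137821828 t 3.975 F [-0.1  0.2  0.5]
```

View pics/s1.png

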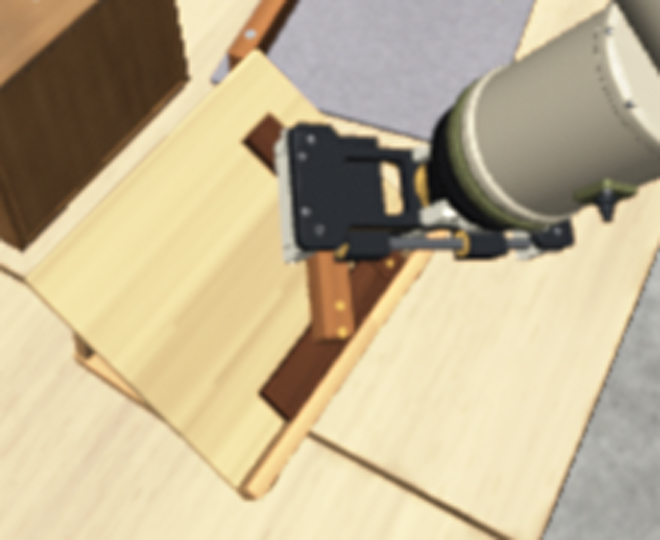

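The crop shows the gripper aligned above the brace middle (crop ~(310,240)), with brace end screws at (340,305) and (338,330). I'll advance, watch the force, then close.

```bash
python3 -m crank '[[[9,-1,-17,-0.005,0.003,0.005,110],[6,0,-10,0,0,0,110],[3,0,-7,0,0,0,110],[0,0,0,0,0,0,110],[0,0,0,0,0,0,110]]]' ; python3 tgt.py easel 502.2 371.6 79.9; python3 -m crank '[[[0,0,0,0,0,0,255],[0,0,0,0,0,0,255],[0,0,0,0,0,0,255],[0,0,0,0,0,0,255],[0,0,0,0,0,0,255],[0,0,0,0,0,0,255]]]' 40;  python3 tgt.py easel 502.2 371.6 79.9
```

```text
time_s: 4.65
eef_pos: [0.5009, 0.3723, 0.0791]
tool_rot: [[-0.528, 0.627, 0.572], [0.746, 0.665, -0.041], [-0.406, 0.405, -0.819]]
contact_force: [0.7, -0.4, -0.3]
grip_width: 0.0526
grip_force: 0.0
shift [ 1.3 -0.7  0.8] rot [ 0.0006  0.     -0.0019]
q [ 0.83  0.02  2.   -0.66  0.82  0.5 ] w 0.05258210586383881 t 4.65 F [ 0.7 -0.4 -0.3]
time_s: 5.4
eef_pos: [0.5024, 0.3738, 0.0808]
tool_rot: [[-0.528, 0.625, 0.575], [0.746, 0.665, -0.037], [-0.405, 0.409, -0.818]]
contact_force: [4.4, 3.7, 2.4]
grip_width: 0.0236
grip_force: 40.0
shift [-0.2 -2.2 -0.9] rot [-0.0023  0.003  -0.0032]
q [ 0.83  0.02  2.   -0.66  0.82  0.5 ] w 0.023610168197684363 t 5.4 F [4.4 3.7 2.4]
```

```bash
python3 -m crank '[[[-3,0,5,0,0,0,255],[-8,1,11,0,0,0,255],[-14,1,21,0,0,0,255],[-14,1,21,0,0,0,255],[-14,1,21,0,0,0,255],[-14,1,21,0,0,0,255],[0,0,40,0.007,0.1,0,255],[0,0,40,0.007,0.1,0,255],[0,-40,0,0.007,0.1,0,255],[0,-48,0,0.007,0.1,0,255],[0,-48,0,0.008,0.1,0,255],[0,-48,0,0.008,0.109,0,255],[0,-48,0,0,0,0.14,255],[0,-48,0,0,0,0.14,255],[0,0,0,0,0,0.14,255]]]' && python3 -m crank '[[[20,0,0,0,0,0.14,255],[25,0,0,0,0,0.14,255],[25,0,0,0,0,0.14,255],[25,0,0,0,0,0.14,255],[25,0,0,0,0,0.14,255],[25,0,0,0,0,0.14,255],[25,0,0,0,0,0.14,255],[20,0,0,0,0,0.14,255],[0,0,0,0,0,0.14,255],[0,0,0,0,0,0.108,255],[0,0,0,0,0,0,255],[0,0,0,0,0,0,255]]]'; python3 tgt.py board 622.5 91.3 130
```

```text
time_s: 7.28
eef_pos: [0.4337, 0.094, 0.2581]
tool_rot: [[-0.907, 0.421, -0.001], [0.421, 0.907, -0.0], [0.001, -0.001, -1.0]]
contact_force: [0.5, 0.8, -3.1]
grip_width: 0.0237
grip_force: 40.0
time_s: 8.78
eef_pos: [0.6237, 0.0971, 0.2582]
tool_rot: [[-0.597, -0.802, -0.001], [-0.802, 0.597, -0.0], [0.001, 0.001, -1.0]]
contact_force: [0.7, 1.0, -1.7]
grip_width: 0.0237
grip_force: 40.0
shift [  -1.2   -5.8 -128.2] rot [ 0.0001 -0.0013  0.0005]
q [ 0.07  0.2   1.34  0.    1.6  -2.43] w 0.023724240989607848 t 8.775 F [ 0.7  1.  -1.7]
```

```bash
python3 -m crank '[[[-1,-5,-50,0,0,0,255],[0,0,-50,0,0,0,255],[0,0,-50,0,0,0,255],[0,0,-50,0,0,0,255],[0,0,-12,0,0,0,255],[0,0,0,0,0,0,255],[0,0,0,0,0,0,255]]]'
python3 - <<'E'
from h import *
p,d=read_camera("side");c=cv2.resize(p[170:270,260:400],None,fx=5,fy=5,interpolation=cv2.INTER_CUBIC);cv2.imwrite("pics/s2.png",c[:,:,::-1])
p,d=read_camera("top");c=cv2.resize(p[140:260,270:410],None,fx=5,fy=5,interpolation=cv2.INTER_CUBIC);cv2.imwrite("pics/t2.png",c[:,:,::-1])
E
```

```text
time_s: 9.65
eef_pos: [0.6251, 0.0922, 0.0498]
tool_rot: [[-0.596, -0.803, 0.004], [-0.803, 0.596, 0.0], [-0.003, -0.003, -1.0]]
contact_force: [-0.0, -0.4, -1.8]
grip_width: 0.0235
grip_force: 40.0
```

View pics/s2.png

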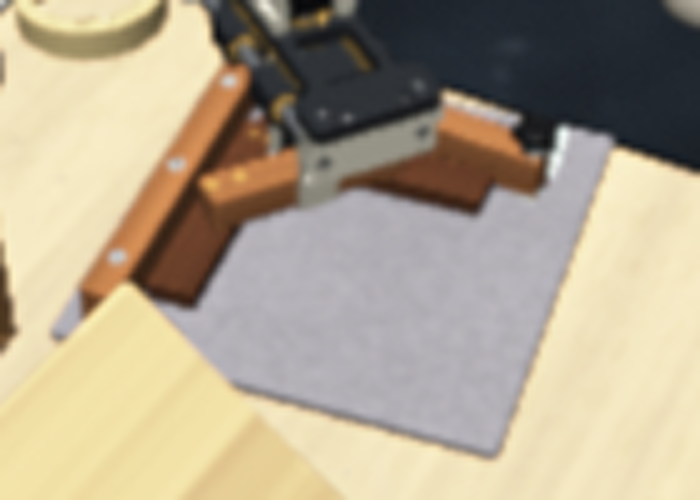

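View pics/t2.png

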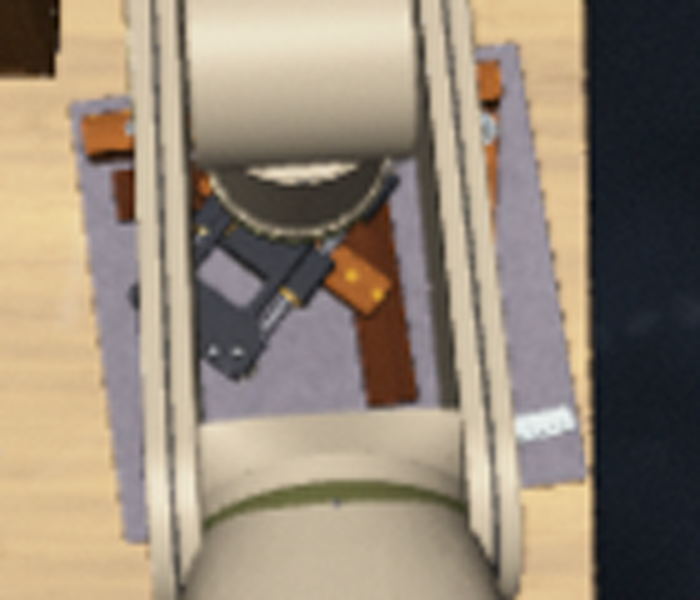

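The square hangs about 20 mm over the board, parallel to the fences. Its x leg end is at side crop (190,300), and its y leg end at (480,205) is clear of the swing bar.

```bash
python3 -m crank '[[[0,0,-8,0.003,-0.004,0,255],[0,0,-7,0,0,0,255],[0,0,-3,0,0,0,255],[0,0,0,0,0,0,255],[0,0,0,0,0,0,255]]]'; python3 -m crank '[[[0,0,-2,0,0,0,255],[0,0,-1,0,0,0,255],[0,0,0,0,0,0,255]]]'; python3 tgt.py board 622 91 29
```

```text
time_s: 10.38
eef_pos: [0.6226, 0.0922, 0.0296]
tool_rot: [[-0.595, -0.804, 0.003], [-0.804, 0.595, 0.003], [-0.004, -0.0, -1.0]]
contact_force: [-6.4, 0.9, 10.0]
grip_width: 0.0233
grip_force: 40.0
time_s: 10.75
eef_pos: [0.6227, 0.0922, 0.0295]
tool_rot: [[-0.595, -0.804, 0.003], [-0.804, 0.595, 0.003], [-0.004, -0.0, -1.0]]
contact_force: [-19.3, -0.8, 33.7]
grip_width: 0.0239
grip_force: 40.0
shift [-0.7 -1.2 -0.5] rot [-0.0028  0.0026 -0.0022]
q [ 0.06  0.37  1.57  0.    1.2  -2.44] w 0.023850860221278886 t 10.75 F [-19.3  -0.8  33.7]
```

```bash
python3 -m crank '[[[0,0,1.5,0,0,0,255],[0,0,1.2,0,0,0,255],[0,0,0,0,0,0,255]]]'; python3 -m crank '[[[2.5,0.4,0,0,0,0,255],[2.5,0.4,0,0,0,0,255],[2.5,0.4,0,0,0,0,255],[0,0,0,0,0,0,255]]]'; python3 tgt.py board 629 93 29
```

```text
time_s: 11.12
eef_pos: [0.6227, 0.0922, 0.0296]
tool_rot: [[-0.595, -0.804, 0.003], [-0.804, 0.595, 0.003], [-0.004, -0.001, -1.0]]
contact_force: [-7.1, 1.4, 11.3]
grip_width: 0.0235
grip_force: 40.0
time_s: 11.62
eef_pos: [0.63, 0.093, 0.0296]
tool_rot: [[-0.595, -0.803, 0.002], [-0.803, 0.595, 0.002], [-0.003, -0.0, -1.0]]
contact_force: [-8.1, -2.2, 12.2]
grip_width: 0.0237
grip_force: 40.0
shift [-1.   0.  -0.6] rot [-0.0024  0.0022 -0.0019]
q [ 0.06  0.38  1.55  0.    1.21 -2.44] w 0.023663178408673113 t 11.625 F [-8.1 -2.2 12.2]
```

Board friction is about 8 N here, and I'm lightening the press slightly before the fixed fence contact.

```bash
python3 -m crank '[[[1.5,0.2,0.5,0,0,0,255],[1.5,0.2,0,0,0,0,255],[0,0,0,0,0,0,255]]]'; python3 -m crank '[[[1,0.1,0,0,0,0,255],[1,0.1,0,0,0,0,255],[0,0,0,0,0,0,255]]]';python3 -m crank '[[[1,0.1,0,0,0,0,255],[0.5,0.1,0,0,0,0,255],[0,0,0,0,0,0,255]]]'; python3 tgt.py board 629 93 29
```

```text
time_s: 12.0
eef_pos: [0.6329, 0.0934, 0.0296]
tool_rot: [[-0.595, -0.803, 0.002], [-0.803, 0.595, 0.002], [-0.003, -0.0, -1.0]]
contact_force: [-6.6, -1.2, 9.0]
grip_width: 0.0239
grip_force: 40.0
time_s: 12.38
eef_pos: [0.6349, 0.0936, 0.0296]
tool_rot: [[-0.595, -0.803, 0.002], [-0.803, 0.595, 0.002], [-0.003, -0.0, -1.0]]
contact_force: [-7.6, 0.1, 8.5]
grip_width: 0.0236
grip_force: 40.0
time_s: 12.75
eef_pos: [0.6363, 0.0938, 0.0296]
tool_rot: [[-0.595, -0.803, 0.002], [-0.803, 0.595, 0.002], [-0.003, -0.0, -1.0]]
contact_force: [-7.2, -1.4, 10.5]
grip_width: 0.0238
grip_force: 40.0
shift [-7.3 -0.8 -0.6] rot [-0.0024  0.0019 -0.0019]
q [ 0.07  0.4   1.53  0.    1.21 -2.44] w 0.023757129094993695 t 12.75 F [-7.2 -1.4 10.5]
```

```bash
for i in 1 ; do python3 -m crank '[[[1,0.1,0,0,0,0,255],[0.5,0.1,0,0,0,0,255],[0,0,0,0,0,0,255]]]'; done;python3 -m crank '[[[1,0.1,0,0,0,0,255],[0.5,0.1,0,0,0,0,255],[0,0,0,0,0,0,255]]]';python3 -m crank '[[[1,0.1,0,0,0,0,255],[0.5,0.1,0,0,0,0,255],[0,0,0,0,0,0,255]]]'; python3 -c "
from plant import *;print(get_obs()['ft_torque'])"
```

```text
time_s: 13.12
eef_pos: [0.6374, 0.0939, 0.0296]
tool_rot: [[-0.595, -0.803, 0.001], [-0.803, 0.595, 0.002], [-0.002, 0.0, -1.0]]
contact_force: [-9.7, -2.2, 11.1]
grip_width: 0.0237
grip_force: 40.0
time_s: 13.5
eef_pos: [0.6376, 0.0939, 0.0296]
tool_rot: [[-0.595, -0.804, -0.002], [-0.804, 0.595, 0.002], [-0.0, 0.002, -1.0]]
contact_force: [-17.4, -2.9, 17.3]
grip_width: 0.0232
grip_force: 40.0
time_s: 13.88
eef_pos: [0.6376, 0.0939, 0.0295]
tool_rot: [[-0.595, -0.804, -0.005], [-0.804, 0.595, 0.001], [0.002, 0.005, -1.0]]
contact_force: [-25.4, -4.7, 23.7]
grip_width: 0.0237
grip_force: 40.0
[-0.84534609  3.96063113  0.0581541 ]
```

```bash
python3 -m crank '[[[-1.5,-0.2,0.3,0,0,0,255],[0,0,0.3,0,0,0,255],[0,0,0,0,0,0,255]]]'; python3 -m crank '[[[0.7,-5,0,0,0,0,255],[0.7,-5,0,0,0,0,255],[0.7,-5,0,0,0,0,255],[0,0,0,0,0,0,255]]]';python3 -m crank '[[[0.7,-5,0,0,0,0,255],[0.7,-5,0,0,0,0,255],[0,0,0,0,0,0,255]]]'; python3 tgt.py board 641 48.5 29
```

```text
time_s: 14.25
eef_pos: [0.6376, 0.0939, 0.0296]
tool_rot: [[-0.595, -0.804, -0.002], [-0.804, 0.595, 0.002], [-0.001, 0.002, -1.0]]
contact_force: [-13.2, -2.5, 12.6]
grip_width: 0.0236
grip_force: 40.0
time_s: 14.75
eef_pos: [0.6391, 0.0832, 0.0297]
tool_rot: [[-0.594, -0.804, -0.002], [-0.804, 0.594, 0.008], [-0.005, 0.007, -1.0]]
contact_force: [-17.4, 13.4, 14.1]
grip_width: 0.0238
grip_force: 40.0
time_s: 15.12
eef_pos: [0.6406, 0.0735, 0.0298]
tool_rot: [[-0.594, -0.804, -0.002], [-0.804, 0.594, 0.008], [-0.005, 0.007, -1.0]]
contact_force: [-17.4, 14.7, 16.2]
grip_width: 0.0237
grip_force: 40.0
shift [  0.4 -25.   -0.8] rot [-0.0081 -0.0024 -0.0035]
q [ 0.03  0.41  1.52  0.01  1.22 -2.48] w 0.023676132886940884 t 15.125 F [-17.4  14.7  16.2]
```

```bash
python3 -m crank '[[[0.3,-5,0.4,0,0,0,255],[0.7,-5,0,0,0,0,255],[0.7,-5,0,0,0,0,255],[0,0,0,0,0,0,255]]]';python3 -m crank '[[[0.4,-2.5,0,0,0,0,255],[0.4,-2.5,0,0,0,0,255],[0,0,0,0,0,0,255]]]'; python3 tgt.py board 641 48.5 29
```

```text
time_s: 15.62
eef_pos: [0.6429, 0.0576, 0.0298]
tool_rot: [[-0.594, -0.804, -0.001], [-0.804, 0.594, 0.007], [-0.005, 0.005, -1.0]]
contact_force: [-11.3, 12.0, 9.2]
grip_width: 0.0241
grip_force: 40.0
time_s: 16.0
eef_pos: [0.6436, 0.0531, 0.0298]
tool_rot: [[-0.594, -0.804, -0.001], [-0.804, 0.594, 0.007], [-0.005, 0.006, -1.0]]
contact_force: [-12.6, 14.1, 9.7]
grip_width: 0.024
grip_force: 40.0
shift [-2.6 -4.6 -0.8] rot [-0.0075 -0.0014 -0.0032]
q [-0.    0.41  1.52  0.01  1.22 -2.51] w 0.02404588668986848 t 16.0 F [-12.6  14.1   9.7]
```

Run:
```python
from h import *
p,d=read_camera("side");c=cv2.resize(p[165:245,260:400],None,fx=5.5,fy=5.5,interpolation=cv2.INTER_CUBIC);cv2.imwrite("pics/s3.png",c[:,:,::-1])
```

```text
(no output)
```

View pics/s3.png

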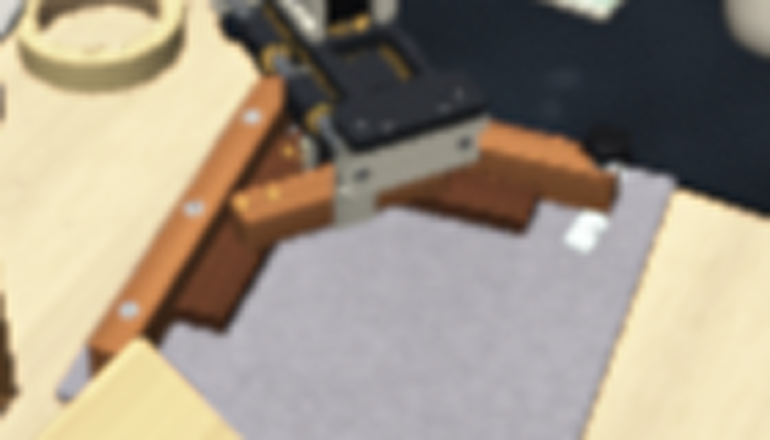

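```bash
python3 -m crank '[[[0.2,-1.5,0,0,0,0,255],[0.2,-1.5,0,0,0,0,255],[0,0,0,0,0,0,255]]]';python3 -m crank '[[[0.1,-1,0,0,0,0,255],[0.1,-1,0,0,0,0,255],[0,0,0,0,0,0,255]]]';python3 -m crank '[[[0.1,-1,0,0,0,0,255],[0,-0.7,0,0,0,0,255],[0,0,0,0,0,0,255]]]'; python3 tgt.py board 641 48.5 29
```

```text
time_s: 16.42
eef_pos: [0.644, 0.0502, 0.0298]
tool_rot: [[-0.594, -0.804, -0.001], [-0.804, 0.594, 0.008], [-0.005, 0.006, -1.0]]
contact_force: [-12.2, 14.2, 10.5]
grip_width: 0.0237
grip_force: 40.0
time_s: 16.8
eef_pos: [0.644, 0.0497, 0.0298]
tool_rot: [[-0.594, -0.805, -0.002], [-0.805, 0.594, 0.01], [-0.007, 0.007, -1.0]]
contact_force: [-12.8, 20.7, 10.6]
grip_width: 0.0234
grip_force: 40.0
time_s: 17.18
eef_pos: [0.644, 0.0496, 0.03]
tool_rot: [[-0.593, -0.805, -0.002], [-0.805, 0.593, 0.012], [-0.008, 0.008, -1.0]]
contact_force: [-12.7, 26.5, 12.4]
grip_width: 0.0236
grip_force: 40.0
shift [-3.  -1.1 -1. ] rot [-0.0116 -0.0017 -0.0043]
q [-0.01  0.41  1.52  0.01  1.22 -2.52] w 0.02363250116963724 t 17.175 F [-12.7  26.5  12.4]
```

```bash
python3 -m crank '[[[1,-0.3,0,0,0,0,255],[0.5,-0.3,0,0,0,0,255],[0,0,0,0,0,0,255],[0,0,0,0,0,0,255],[0,0,0,0,0,0,255]]]'; python3 tgt.py board 641 48.5 29
python3 - <<'E'
from h import *
p,d=read_camera("side");c=cv2.resize(p[165:235,270:390],None,fx=6.5,fy=6.5,interpolation=cv2.INTER_CUBIC);cv2.imwrite("pics/s4.png",c[:,:,::-1])
p,d=read_camera("top");np.savez("pics/top4.npz",p=p,d=d)
E
```

```text
time_s: 17.8
eef_pos: [0.644, 0.0496, 0.0299]
tool_rot: [[-0.593, -0.805, -0.005], [-0.805, 0.593, 0.012], [-0.007, 0.011, -1.0]]
contact_force: [-22.0, 27.2, 19.3]
grip_width: 0.0239
grip_force: 40.0
shift [-3.  -1.1 -0.9] rot [-0.0121 -0.0049 -0.0047]
q [-0.01  0.41  1.51  0.01  1.22 -2.52] w 0.023914379580431043 t 17.8 F [-22.   27.2  19.3]
```

View pics/s4.png

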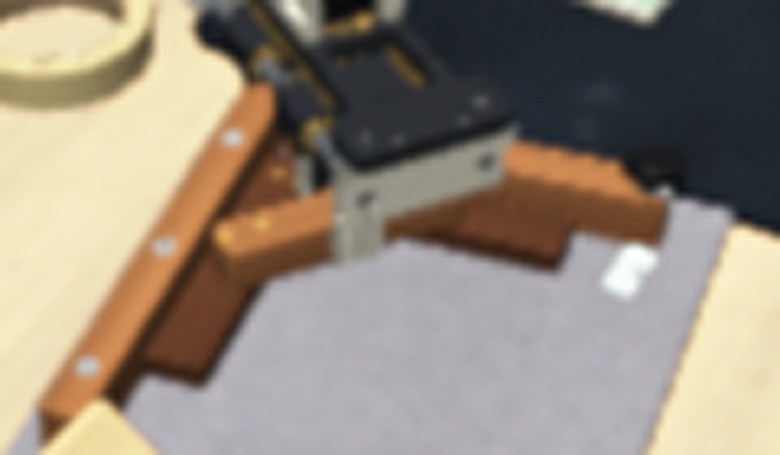

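```bash
python3 -m crank '[[[-1,1.5,0.6,0,0,0,255],[-2,2,0.6,0,0,0,255],[-2.5,2,0,0,0,0,255],[-3,2,0,0,0,0,255],[-3,2,2,0,0,0,255],[-2,2,5,0,0,0,255],[-2,2,12,0,0,0,255],[0,0,30,0,0,0,255],[0,0,45,0,0,0,255],[0,0,50,0,0,0,255],[0,0,50,0,0,0,255],[0,0,0,0,0,0,255]]]'; python3 -m crank '[[[-20,0,20,0,0,-0.14,255],[-25,0,10,0,0,-0.14,255],[-25,0,0,0,0,-0.14,255],[-25,0,0,0,0,-0.14,255],[-25,0,0,0,0,-0.14,255],[-25,0,0,0,0,-0.14,255],[-25,0,0,0,0,-0.14,255],[-20,10,0,0,0,-0.14,255],[0,40,0,0,0,-0.14,255],[0,40,0,0,0,-0.14,255],[0,40,0,0,0,-0.14,255],[0,40,0,0,0,-0.14,255],[0,40,0,0,0,-0.108,255],[0,40,0,0,0,0,255],[0,40,0,0,0,0,255],[0,20,0,0,0,0,255],[0,0,0,0,0,0,255],[0,0,0,0,0,0,255]]]'; python3 tgt.py easel 445 378 162
python3 - <<'E'
from h import *
p,d=read_camera("top");np.savez("pics/top0.npz",p=p,d=d)
c=cv2.resize(p[130:260,270:400],None,fx=4,fy=4,interpolation=cv2.INTER_CUBIC);cv2.imwrite("pics/t5.png",c[:,:,::-1])
E
python3 meas.py | grep -E "far|near|sw|left"
```

```text
time_s: 19.4
eef_pos: [0.6358, 0.0556, 0.2328]
tool_rot: [[-0.595, -0.803, 0.015], [-0.803, 0.596, 0.003], [-0.011, -0.01, -1.0]]
contact_force: [0.5, -0.3, -2.4]
grip_width: 0.0233
grip_force: 40.0
time_s: 21.65
eef_pos: [0.4427, 0.3646, 0.2548]
tool_rot: [[-0.656, 0.755, 0.002], [0.755, 0.656, -0.005], [-0.005, -0.002, -1.0]]
contact_force: [-0.3, 0.8, -1.6]
grip_width: 0.0237
grip_force: 40.0
shift [  2.3  13.4 -92.8] rot [-3.850e-02 -6.075e-01 -2.000e-04]
q [ 0.6   0.05  1.51 -0.01  1.58 -0.11] w 0.023712555062549292 t 21.65 F [-0.3  0.8 -1.6]
swing 357 ((603.0470581054688, -23.030033111572266), (132.9298553466797, 20.863876342773438), 8.307138442993164) [ 9.8946571e-01  1.4476757e-01  6.0431512e+02 -2.2748148e+01] 8.323819
far (array([ 1.44000e-01, -9.90000e-01,  7.16502e+02,  5.96770e+01],
near (array([ 1.44000e-01, -9.90000e-01,  6.88121e+02,  1.12412e+02],
swL (array([ 9.89000e-01,  1.46000e-01,  6.08951e+02, -1.15920e+01],
swR (array([ 9.89000e-01,  1.50000e-01,  6.04845e+02, -3.34620e+01],
board near (array([ 1.45000e-01, -9.89000e-01,  4.77563e+02,  8.45090e+01],
board left (array([9.89000e-01, 1.45000e-01, 5.62198e+02, 1.95184e+02], dtype=float32), np.float32(8.34), 65)
```

View pics/t5.png

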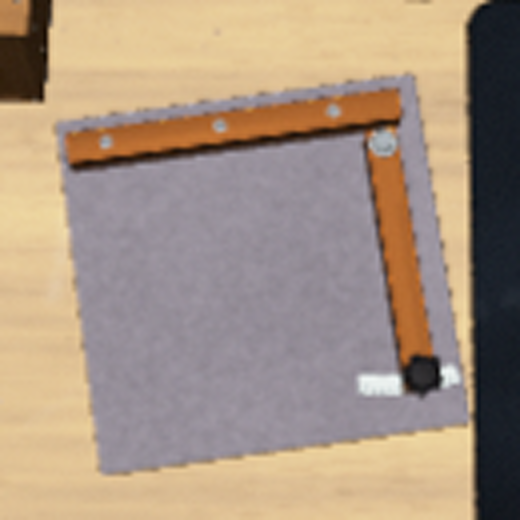

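The swing bar lies at 8.3–8.4° and the fixed fence is square to 8.3°, so the corner is now square. The bolt is at crop (383,140) and the knob at (423,372). Next I'll tilt and return the square to the panel.

```bash
python3 -m crank '[[[0,6,0,-0.006,-0.1,0,255],[0,6,0,-0.006,-0.1,0,255],[0,0,0,-0.006,-0.1,0,255],[0,0,0,-0.006,-0.1,0,255],[0,0,0,-0.007,-0.1,0,255],[0,0,0,-0.007,-0.108,0,255],[8,0,-40,0,0,0,255],[10,0,-40,0,0,0,255],[10,0,-40,0,0,0,255],[0,0,0,0,0,0,255],[0,0,0,0,0,0,255]]]';python3 tgt.py easel 504.9 373.6 82.5
```

```text
time_s: 23.08
eef_pos: [0.4713, 0.3775, 0.1367]
tool_rot: [[-0.527, 0.627, 0.574], [0.747, 0.663, -0.039], [-0.405, 0.408, -0.818]]
contact_force: [-0.7, -0.0, -1.3]
grip_width: 0.0238
grip_force: 40.0
shift [ 33.6  -3.9 -54.2] rot [-0.0017  0.0019 -0.0005]
q [ 0.89 -0.1   2.01 -0.62  0.95  0.47] w 0.023784985492646314 t 23.075 F [-0.7 -0.  -1.3]
```

```bash
python3 -m crank '[[[11,-1,-18,0,0,0,255],[11,-1,-18,0,0,0,255],[7,-1,-10,0,0,0,255],[2,0,-3,0,0,0,255],[0,0,0,0,0,0,255],[0,0,0,0,0,0,255]]]';python3 tgt.py easel 504.9 373.6 82.5
```

```text
time_s: 23.82
eef_pos: [0.5018, 0.3752, 0.087]
tool_rot: [[-0.528, 0.627, 0.574], [0.747, 0.664, -0.039], [-0.405, 0.408, -0.818]]
contact_force: [-0.0, -0.4, -1.7]
grip_width: 0.0236
grip_force: 40.0
shift [ 3.1 -1.6 -4.5] rot [-0.0017  0.0016 -0.0017]
q [ 0.83  0.02  1.99 -0.65  0.83  0.49] w 0.023638921568953204 t 23.825 F [-0.  -0.4 -1.7]
```

```bash
python3 -m crank '[[[1.5,0,-2.2,0,0,0,255],[1,0,-1.5,0,0,0,255],[0,0,0,0,0,0,255],[0,0,0,0,0,0,255]]]';python3 -m crank '[[[0.6,0,-0.9,0,0,0,255],[0,0,0,0,0,0,255],[0,0,0,0,0,0,255]]]'; python3 tgt.py easel 504.9 373.6 82.5
```

```text
time_s: 24.32
eef_pos: [0.5041, 0.3746, 0.0823]
tool_rot: [[-0.528, 0.627, 0.573], [0.746, 0.664, -0.04], [-0.405, 0.406, -0.819]]
contact_force: [-0.1, 1.0, -2.0]
grip_width: 0.024
grip_force: 40.0
time_s: 24.7
eef_pos: [0.5047, 0.3747, 0.0815]
tool_rot: [[-0.528, 0.627, 0.573], [0.746, 0.664, -0.04], [-0.405, 0.407, -0.819]]
contact_force: [-0.5, -0.4, -3.3]
grip_width: 0.024
grip_force: 40.0
shift [ 0.2 -1.1  1. ] rot [-0.0008  0.0008 -0.0015]
q [ 0.83  0.03  1.99 -0.66  0.82  0.5 ] w 0.02396288795063974 t 24.7 F [-0.5 -0.4 -3.3]
```

```bash
python3 -m crank '[[[0.6,0,-0.9,0,0,0,255],[0,0,0,0,0,0,255],[0,0,0,0,0,0,255]]]';python3 -m crank '[[[0.6,0,-0.9,0,0,0,255],[0,0,0,0,0,0,255],[0,0,0,0,0,0,255]]]'; python3 tgt.py easel 504.9 373.6 82.5
```

```text
time_s: 25.08
eef_pos: [0.5048, 0.3747, 0.0814]
tool_rot: [[-0.527, 0.628, 0.573], [0.747, 0.664, -0.04], [-0.406, 0.406, -0.819]]
contact_force: [-14.2, -5.2, 11.2]
grip_width: 0.0237
grip_force: 40.0
time_s: 25.45
eef_pos: [0.5049, 0.3747, 0.0813]
tool_rot: [[-0.527, 0.628, 0.573], [0.747, 0.664, -0.041], [-0.406, 0.406, -0.819]]
contact_force: [-29.9, -9.6, 25.3]
grip_width: 0.0236
grip_force: 40.0
shift [ 0.  -1.1  1.2] rot [-0.0003  0.0006 -0.0003]
q [ 0.83  0.03  1.99 -0.66  0.83  0.5 ] w 0.023590926831132147 t 25.45 F [-29.9  -9.6  25.3]
```

In contact with the panel. I'll relax the press, open, and retreat along the normal.

```bash
python3 -m crank '[[[-0.8,0,1.2,0,0,0,255],[0,0,0,0,0,0,255],[0,0,0,0,0,0,110],[0,0,0,0,0,0,110],[0,0,0,0,0,0,110],[0,0,0,0,0,0,110]]]';python3 -m crank '[[[-3,0,4,0,0,0,110],[-6,0,8,0,0,0,110],[-12,1,17,0,0,0,110],[-18,1,26,0,0,0,110],[-30,2,43,0,0,0,110],[-30,0,45,0,0,0,110],[0,-40,30,0,0,0,110],[0,-55,0,0,0,0,110],[0,-55,0,0,0,0,110],[0,-55,0,0,0,0,110],[0,-55,0,0,0,0,110],[0,0,0,0,0,0,110],[0,0,0,0,0,0,110],[0,0,0,0,0,0,110]]]'
python3 - <<'E'
from h import *
p,d=read_camera("top");np.savez("pics/top0.npz",p=p,d=d)
c=cv2.resize(p[140:270,155:395],None,fx=3.3,fy=3.3,interpolation=cv2.INTER_CUBIC);cv2.imwrite("pics/t6.png",c[:,:,::-1])
E
python3 meas.py | grep -E "brace|legs|swing"; python3 tgt.py easel 0 0 0
```

```text
time_s: 26.2
eef_pos: [0.5052, 0.3746, 0.0808]
tool_rot: [[-0.528, 0.627, 0.573], [0.746, 0.664, -0.04], [-0.405, 0.407, -0.819]]
contact_force: [0.5, 0.3, -0.2]
grip_width: 0.0523
grip_force: 0.0
time_s: 27.95
eef_pos: [0.431, 0.1392, 0.2551]
tool_rot: [[-0.529, 0.642, 0.555], [0.745, 0.664, -0.058], [-0.406, 0.383, -0.83]]
contact_force: [-0.6, 0.4, 0.3]
grip_width: 0.0529
grip_force: 0.0
brace (((-60.55564880371094, -66.8509521484375), (25.44329833984375, 118.07018280029297), 45.87193298339844), array([0.49080815, 0.37249801, 0.10044665]), 354)
legs (((-102.00318908691406, -2.5478153228759766), (31.7793025970459, 52.306976318359375), 0.2402740865945816), array([0.47705614, 0.43813529, 0.05537536]), 167) (((-40.23755645751953, -109.28047943115234), (26.905977249145508, 152.02293395996094), 89.68812561035156), array([0.51881351, 0.3276451 , 0.09080267]), 499)
swing 358 ((603.0470581054688, -23.030033111572266), (132.9298553466797, 20.863876342773438), 8.307138442993164) [ 9.8924434e-01  1.4627238e-01  6.0388239e+02 -2.2844378e+01] 8.410966
shift [-431.  -139.3 -255. ] rot [ 0.0146 -0.0202  0.0078]
q [ 0.44 -0.89  2.32 -0.31  1.21 -0.23] w 0.052769284082332106 t 28.0 F [-0.2  0.5 -0.2]
```

View pics/t6.png

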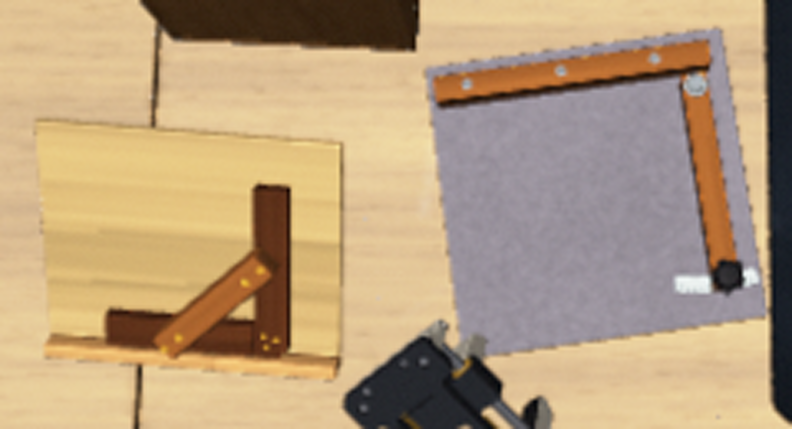

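The square lies flat on the panel, 3 mm above its old place, with its heel at crop (285,350). The bar is still square. Joint 2 is at its range edge, so I'll ease forward before handing in.

```bash
python3 -m crank '[[[20,0,0,0,0,0,110],[30,0,0,0,0,0,110],[20,0,0,0,0,0,110],[0,0,0,0,0,0,110],[0,0,0,0,0,0,110],[0,0,0,0,0,0,110]]]'; python3 tgt.py easel 0 0 0; python3 -c "
from plant import *
print(close_job())"
```

```text
time_s: 28.75
eef_pos: [0.5009, 0.1384, 0.2548]
tool_rot: [[-0.528, 0.643, 0.555], [0.746, 0.664, -0.059], [-0.406, 0.382, -0.83]]
contact_force: [0.6, -0.0, -0.8]
grip_width: 0.053
grip_force: 0.0
shift [-500.9 -138.4 -254.8] rot [ 0.0151 -0.0206  0.0095]
q [ 0.35 -0.66  2.19 -0.28  1.08 -0.29] w 0.05299524613556913 t 28.75 F [ 0.6 -0.  -0.8]
the job is handed in; nothing more can be done
None
```

I handed the job in at about 29 s with no verdict returned: in the last picture the swing fence measured square to within about 0.1°, the square lay flat on the easel about 3 mm above its old place, and the gripper was clear; joint 2 read -0.89, the edge of its range, for a moment on the retreat.

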